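# Free the jammed spacer and rake out the joint

## Task

A spacer block is jammed over the open joint in the assembly jig: knock it along the lane and out of the fence end with the hardwood tapping block (not with your fingers or the rake), lay the tapping block back on the bench clear of the jig, and put the spacer in the grey tray. Then take the joint rake from its stand and run its point slowly and steadily (3 to 5 cm a second), down inside the joint, in one pass from the start beside the fence, round the bend, to the finish, and stand the rake back upright in its stand. Leave the bottle and the jar alone.

Things in the scene. Friction and masses are not known exactly. Their poses are not given: they have to be found in the camera images.
- jig: Fixed assembly jig. Plywood base 150 (x) x 240 (y) x 12 mm, origin at the centre of its underside. On it two timbers, together 120 (x) x 220 (y) mm, top face at z = 30 mm, with an open joint 12 mm wide and 18 mm deep between them (open at both ends): from the -y end along x = 0 to y = 0, then bending 0.4 rad towards +x up to the +y end.
- fence (a point): Foot of the fence's lane face, mid-length (jig x -22, y -51, z 30 mm). Aluminium fence, jig x -34 to -22, y -85 to -18, top z 78 mm; a lip on it reaches over the lane to x = -15 mm, underside z 72 mm. The lane to the pad opposite is 44 mm wide, centred on jig x = 0, open at both ends.
- pad_face (a point): Middle of the rubber pad's lane face (jig x +22, y -50, z 48 mm). The pad, y -65 to -35 mm, is sprung towards the fence with about 10 N and moves at most 2 mm into the lane when free. Its dark steel housing: jig x to 64, y -72 to -28, top z 64 mm.
- spacer: Loose pale wood block, 44 (x) x 70 (y) x 36 mm high, about 90 g, origin at the centre of its underside. Starts on the timbers, jammed between fence and pad, at about y = -47 mm in the jig, aligned with it. Slides to the jig's +y with about 8 to 16 N of push on its -y end; free once its origin is past jig y = +20 mm.
- block: Loose dark hardwood tapping block, 34 (x) x 140 (y) x 32 mm high, 140 g, origin at the centre of its underside, lying on the bench in front of the jig. Narrow enough to enter the lane lengthwise.
- rake: Joint rake standing upright in the stand. Origin at its steel point, z along it towards the handle. Steel shank 4 mm thick at the point, 7 mm from 12 mm up, 10 mm from 45 mm up; round collar 48 mm across from 80 to 88 mm; square wooden handle 26 x 26 mm (faces along x and y) from 88 to 168 mm. 130 g.
- stand: Fixed plywood rake stand, 90 x 90 x 90 mm, origin at the centre of its underside. A round hole 27 mm across goes through the middle of its 14 mm top plate; open below. The rake's collar rests on the top, 90 mm up, its point then 10 mm above the bench.
- tray: Fixed grey open tray, 150 (x) x 190 (y) x 40 mm outside, walls and floor 5 mm, origin at the centre of its underside.
- seam0 (a point): Point on the centre line of the joint at the level of the timbers' top face, the start: 90 mm before the bend, in the jig at y = -90 mm (20 mm from the timbers' end).
- seam1 (a point): Point on the centre line of the joint at the level of the timbers' top face, 60 mm before the bend.
- seam2 (a point): Point on the centre line of the joint at the level of the timbers' top face, 30 mm before the bend.
- seam3 (a point): Point on the centre line of the joint at the level of the timbers' top face, at the bend.
- seam4 (a point): Point on the centre line of the joint at the level of the timbers' top face, 27 mm past the bend.
- seam5 (a point): Point on the centre line of the joint at the level of the timbers' top face, 54 mm past the bend.
- seam6 (a point): Point on the centre line of the joint at the level of the timbers' top face, the finish: 81 mm past the bend (straight run from the bend).
- bottle: Bystander: white bottle with a red cap, 64 mm across, 170 mm high, origin at its foot.
- jar: Bystander: clear jar with steel lid, 80 mm across, 100 mm high, origin at its foot.
Mind the look-alikes: they are no part of the job. Leave any blue, orange or pink look-alike of the rake alone.

How it is judged:
On the way, in this order (a step that is already met when the one before it is completed fails the run):
1. the tapping block bears on the jammed spacer (contact force between block and spacer above 0.5 N and y of spacer in the frame of jig below -0.02 m).
2. the spacer is knocked clear of fence and pad (y of spacer in the frame of jig above 0.02 m), for 0.1 s.
3. the spacer lies in the tray, released (x of spacer in the frame of tray between -0.065 and 0.065 m and y of spacer in the frame of tray between -0.085 and 0.085 m and z of spacer in the frame of tray below 0.035 m and contact force between the fingers and spacer below 0.2 N), for 0.2 s.
4. the rake's point is in the joint at seam0 (the start) (horizontal distance between rake and seam0 below 0.008 m and z of rake in the frame of jig between 0.01 and 0.028 m), for 0.05 s.
5. the rake's point is in the joint at seam1 (horizontal distance between rake and seam1 below 0.008 m and z of rake in the frame of jig between 0.01 and 0.028 m), for 0.05 s.
6. the rake's point is in the joint at seam2 (horizontal distance between rake and seam2 below 0.008 m and z of rake in the frame of jig between 0.01 and 0.028 m), for 0.05 s.
7. the rake's point is in the joint at seam3 (the bend) (horizontal distance between rake and seam3 below 0.008 m and z of rake in the frame of jig between 0.01 and 0.028 m), for 0.05 s.
8. the rake's point is in the joint at seam4 (horizontal distance between rake and seam4 below 0.008 m and z of rake in the frame of jig between 0.01 and 0.028 m), for 0.05 s.
9. the rake's point is in the joint at seam5 (horizontal distance between rake and seam5 below 0.008 m and z of rake in the frame of jig between 0.01 and 0.028 m), for 0.05 s.
10. the rake's point is in the joint at seam6 (the finish) (horizontal distance between rake and seam6 below 0.008 m and z of rake in the frame of jig between 0.01 and 0.028 m), for 0.05 s.
At the end, for the whole second after the job is handed in: Spacer released in the tray (within 65 mm of its middle in x, 85 mm in y); tapping block flat on the bench, over 100 mm from the jig's middle; rake standing in its stand (point within 11 mm of its axis, 4 to 16 mm above its foot, tilt below 0.12 rad); all at rest (all of step 3 and height (world z) of block between -0.004 and 0.006 m and angle between block's own z axis and vertical below 0.1 rad and horizontal distance between block and jig above 0.1 m and linear speed of each of block, spacer, rake below 0.02 m/s and horizontal distance between rake and stand below 0.011 m and z of rake in the frame of stand between 0.004 and 0.016 m and angle between rake's own z axis and vertical below 0.12 rad); the robot touches nothing.
It fails at once if fingers touch the spacer while it is still jammed (contact force between the fingers and spacer above 0.5 N and y of spacer in the frame of jig between -0.09 and 0.012 m and x of spacer in the frame of jig between -0.04 and 0.04 m and z of spacer in the frame of jig below 0.06 m).
It fails at once if the rake is used to push the spacer (contact force between rake and spacer above 1 N).
It fails at once if the rake's point moves faster than 0.1 m/s while down in the joint between start and finish (x of rake in the frame of jig between -0.06 and 0.06 m and y of rake in the frame of jig between -0.11 and 0.11 m and z of rake in the frame of jig below 0.028 m and linear speed of rake above 0.1 m/s and horizontal distance between rake and seam0 above 0.012 m and horizontal distance between rake and seam6 above 0.012 m).
It fails at once if bottle or jar shifted by more than 30 mm (distance of any of bottle, jar from where it was at the start of the episode above 0.03 m).
It also fails if it takes over 72 s, if anything falls off the work surface, if the arm or the gripper's body presses on something with over 40 N, if the wrist force passes 120 N, or if a joint passes its speed limit or range.

## Robot

A 6-joint arm with a two-finger parallel gripper is mounted at the origin on the work surface. World frame = base frame: x ahead of the robot, y to its left, z up, the work surface at z = 0. Lengths are in m, angles in rad, forces in N, time in s.
With the tool pointing down it reaches from about 0.275 to 0.725 m from the base axis. Payload 15.9 kg.
Tool frame: the origin (TCP) lies midway between the tips of the shut fingers; the grasp point (between the pads) lies 19 mm behind it; z points along the fingers, x is the direction in which the jaws open and shut, and the axes are right-handed (so a half turn about z gives the same grasp; the last joint's range is limited). The gripper opens to 85 mm and grips with 20 to 120 N. Pads are 22 mm wide; open, the fingers measure 114 mm over their backs; the gripper's body (76 mm by 85 mm) begins 54 mm behind the grasp point. The pads swing forward as they close: fully open they stand 13 mm farther back than shut.
Start: joints at [-1.304, 0.213, -0.034, 1.323, 0, 1.571], TCP at [0.132, -0.482, 0.208] pointing down, gripper open.
Joint ranges: [-2.98, 2.98], [-0.74, 1.72], [-1.14, 1.35], [-2.1, 2.04], [-1.57, 1.44], [-3.14, 3.14]. Speed limits (rad/s): [1.89, 1.89, 2.39, 2.57, 3.14, 3.14].

## Interface

Orientations are given as a rotation vector (axis times angle).
In Python, from workcell import bot, cams gives the robot as it stands.
- The arm moves only by the tool drive_tool, never from a script. Its argument "commands" is a list of rows, each a list of 2 entries, a list of its own where there are three numbers: the shift along the tool's x, y, z in mm, then the turn about the tool's z in degrees. In form: [[[tx, ty, tz], twist], ...]. A call has exactly 10 rows; each row shifts and turns the commanded pose from where the row before left it, along the tool's axes as they then stand; what a row does not reach is not made up. A row lasts 1/8 s, in which the tool goes at most 62.5 mm and 10.7 degrees, less where a joint would pass 70% of its speed; a pose out of reach is approached as far as the arm can. A call is refused whole if a number of a shift passes 62.5 or a number of a turn 10.7, either way. A call with a gripper value outside its range is refused whole. "gripper" is the opening, from 0 (shut) to 1 (fully open), set as the call begins (left out, the last holds). The fingers move at their own pace and stop on an object; "grip_force" is the grip in N (left out, the last holds). Time passes only in rows, so rows that do not move let the fingers close, or fill a call up. It gives the time, the measured TCP pose, the force and the opening at its end, in the units of the state.
- bot.sense(): the state, without advancing time (a new reading comes with each control period).
- cams.grab_frame(name): name is "side" or "top"; returns (picture, depth): 400x640x3 uint8, red, green, blue; 400x640 float32, m along the optical axis (not along the pixel's ray), 0 where there is no reading.
- cams.calibration(name): a dict with "fx", "fy", "cx", "cy" (pixels), "extrinsics" (4x4, takes a point from camera to world coordinates). Camera axes: x right, y down, z forward; pixel columns grow to the right and rows downward; lengths in m; the calibration is good to about 2 mm. A picture is of the moment at which its call begins. calibration takes no time and is no camera call.
- bot.job_done(): hands the job in, once; it reports no verdict.
The state is a dict: "clock": time; "joint_pos": joint angles; "joint_velocities": joint speeds; "joint_efforts": joint torques, N m; "eef_pos": TCP position; "orientation": TCP orientation; "force": force on the tool from outside, world axes, zero at the start; "moment": the same for the moment, N m; "finger_gap": finger opening in m.
Only numpy, scipy, OpenCV 4.12 (cv2) and the standard library are available. Lean on these libraries where they do the work, as an engineer would, in place of code of your own. Each camera call takes 0.05 s, during which the arm holds its last target. There are 200 camera calls.

## Working session

There is one attempt and no reset: what is moved stays moved. The work goes in short steps, Python scripts to look and compute and a tool call to move; the robot and the scene stay as the last step left them, time stands still between calls to the robot, and variables do not carry over. Pictures are saved under pics/ and viewed, about 8 in all and at most 12, crops included, and the job is handed in when it is done.

Besides the shell and the picture viewer there is one more tool, called as name([rows], argument=value, ...), one row to a line, values as JSON. drive_tool: Moves the arm, as the interface text tells. Its arguments: {"type":"object","properties":{"commands":{"type":"array","items":{"type":"array"}},"gripper":{"type":"number"},"grip_force":{"type":"number"}},"required":["commands"]}

```bash
mkdir -p pics; ls
cat > h.py <<'E'
import numpy as np, cv2
from workcell import bot, cams
def grab(n):
    p,d=cams.grab_frame(n); return p,d
def cloud(n,d):
    c=cams.calibration(n); v,u=np.indices(d.shape)
    P=np.stack([(u-c['cx'])/c['fx']*d,(v-c['cy'])/c['fy']*d,d],-1)
    E=np.array(c['extrinsics']); return P@E[:3,:3].T+E[:3,3]
def proj(n,X):
    c=cams.calibration(n);E=np.linalg.inv(np.array(c['extrinsics']));p=E[:3,:3]@np.array(X)+E[:3,3]
    return c['fx']*p[0]/p[2]+c['cx'],c['fy']*p[1]/p[2]+c['cy']
def ray(n,u,v,z):
    c=cams.calibration(n);E=np.array(c['extrinsics']);r=E[:3,:3]@np.array([(u-c['cx'])/c['fx'],(v-c['cy'])/c['fy'],1.])
    o=E[:3,3]; return o+r*(z-o[2])/r[2]
def save(n,p): cv2.imwrite('pics/'+n+'.png',cv2.cvtColor(p,cv2.COLOR_RGB2BGR))
E
python3 - <<'E'
from h import *
for n in('top','side'):
    p,d=grab(n);save(n+'0',p);np.savez(n+'0.npz',p=p,d=d)
    c=cams.calibration(n);print(n,c['fx'],np.round(c['extrinsics'],3).tolist())
s=bot.sense();print(s)
E
```

```text
pics
top 384.9224537951252 [[0.023, -0.985, 0.171, 0.312], [-1.0, -0.024, -0.003, -0.016], [0.007, -0.171, -0.985, 1.13], [0.0, 0.0, 0.0, 1.0]]
side 518.9382642375391 [[-0.752, -0.374, 0.543, -0.269], [-0.659, 0.449, -0.603, 0.828], [-0.019, -0.812, -0.584, 0.907], [0.0, 0.0, 0.0, 1.0]]
{'clock': 0.1, 'joint_pos': array([-1.30396342e+00,  2.13304348e-01, -3.49749429e-02,  1.32349097e+00,
        2.24022298e-05,  1.57083372e+00]), 'joint_velocities': array([-0.00058268, -0.00217497,  0.00117561, -0.00105643,  0.00036187,
       -0.00091934]), 'joint_efforts': array([-1.45923532e-04, -6.87246037e+01,  4.87808990e+01,  1.20657793e-02,
       -5.85743737e-05, -4.33050911e-05]), 'eef_pos': array([ 0.13176231, -0.48199655,  0.20787545]), 'orientation': array([-2.49667868e+00,  1.90587883e+00,  1.19448844e-03]), 'force': array([-0.11791499, -0.15583204, -0.49100227]), 'moment': array([ 0.0001929 , -0.00148425, -0.02415237]), 'finger_gap': 0.08534658973779699}
```

View pics/top0.png

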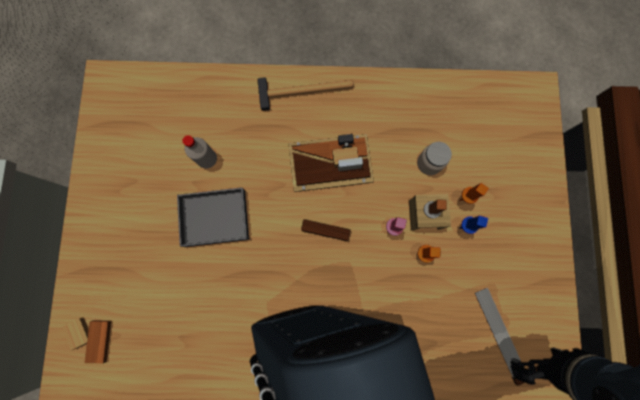

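View pics/side0.png

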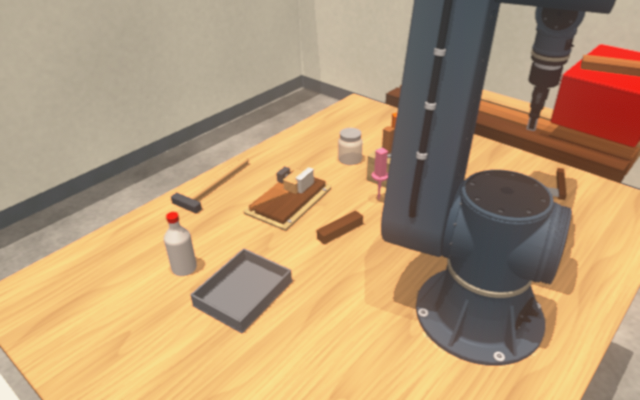

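Top view (right = −y, down = −x): the jig is at (331,163), with its −y end at the right, the spacer at (347,155), fence at (350,164) and pad housing at (346,140). The tapping block is at (326,230), the tray at (213,217), bottle at (200,150) and jar at (436,158). The rake candidates are the brown handle in the stand at (437,207), orange at (474,193) and (430,254), blue at (475,224) and pink at (397,226). Only the brown one stands in the plywood stand, so that is the rake.

Run:
```python
from h import *
f=np.load('top0.npz');p,d=f['p'],f['d'];W=cloud('top',d)
x,y,z=W[...,0],W[...,1],W[...,2]
def box(u0,u1,v0,v1,z0,z1,name,extra=None):
    m=np.zeros(d.shape,bool);m[v0:v1,u0:u1]=1;m&=(d>0)&(z>z0)&(z<z1)
    if extra is not None:m&=extra
    q=W[m]
    if len(q)<4: print(name,len(q));return
    r=cv2.minAreaRect(q[:,:2].astype(np.float32)); c=cv2.boxPoints(r)
    print(name,len(q),'ctr',np.round(r[0],4),'size',np.round(r[1],4),'ang',round(r[2],2),'zmed',round(float(np.median(q[:,2])),4),'mean',np.round(q.mean(0),4))
box(280,385,125,200,.006,.02,'base');box(280,385,125,200,.022,.036,'timb')
box(280,385,125,200,.07,.09,'fence');box(280,385,125,200,.059,.0695,'spacer+housing')
box(325,362,148,160,.055,.075,'spacer')
box(290,362,210,250,.02,.045,'block')
box(170,260,180,255,.03,.05,'trayrim');box(170,260,180,255,-.01,.1,'tray all')
box(400,460,190,235,.08,.094,'stand top');box(400,460,190,235,.094,.115,'collar');box(400,460,190,235,.15,.2,'handletop')
box(400,460,135,180,.09,.12,'jar');box(180,220,130,175,.13,.2,'bottle')
box(385,410,210,240,.02,.3,'pink');box(415,445,240,265,.02,.3,'or1');box(455,490,210,240,.02,.3,'blue')
c=cv2.resize(p[120:270,270:500],None,fx=3.4,fy=3.4,interpolation=cv2.INTER_CUBIC);save('crop0',c)
```

```text
base 1018 ctr [ 0.625  -0.0559] size [0.2198 0.2805] ang 8.56 zmed 0.0125 mean [ 0.6135 -0.0282  0.0125]
timb 2135 ctr [ 0.6311 -0.0345] size [0.1219 0.2202] ang 8.57 zmed 0.0302 mean [ 0.6237 -0.0221  0.0302]
fence 179 ctr [ 0.6306 -0.0866] size [0.0532 0.0673] ang 8.57 zmed 0.0782 mean [ 0.615  -0.0887  0.0776]
spacer+housing 429 ctr [ 0.6524 -0.0763] size [0.0989 0.0765] ang 9.11 zmed 0.0655 mean [ 0.6527 -0.0746  0.0653]
spacer 266 ctr [ 0.6406 -0.076 ] size [0.0359 0.0709] ang 1.47 zmed 0.0665 mean [ 0.6417 -0.0744  0.0665]
block 588 ctr [ 0.4258 -0.0234] size [0.1397 0.0343] ang 78.61 zmed 0.032 mean [ 0.4252 -0.0234  0.0319]
trayrim 540 ctr [0.4547 0.3031] size [0.1507 0.1911] ang 8.15 zmed 0.0388 mean [0.4558 0.3061 0.0384]
tray all 6724 ctr [0.4595 0.3068] size [0.2218 0.2746] ang 1.35 zmed 0.0031 mean [0.4571 0.3023 0.0062]
stand top 764 ctr [ 0.4754 -0.2915] size [0.096 0.147] ang 8.5 zmed 0.0901 mean [ 0.4751 -0.3116  0.0899]
collar 148 ctr [ 0.4805 -0.314 ] size [0.084  0.0869] ang 4.55 zmed 0.0982 mean [ 0.4771 -0.3067  0.099 ]
handletop 208 ctr [ 0.4593 -0.2666] size [0.0325 0.1334] ang 25.4 zmed 0.1745 mean [ 0.4654 -0.282   0.1718]
jar 490 ctr [ 0.6388 -0.334 ] size [0.0685 0.0676] ang 15.29 zmed 0.1002 mean [ 0.6377 -0.3331  0.1001]
bottle 181 ctr [0.6351 0.339 ] size [0.0303 0.0295] ang 74.45 zmed 0.1678 mean [0.6323 0.3376 0.1586]
pink 279 ctr [ 0.4311 -0.2088] size [0.0456 0.0389] ang 33.69 zmed 0.1312 mean [ 0.4298 -0.2064  0.1289]
or1 304 ctr [ 0.3617 -0.2928] size [0.0448 0.0392] ang 9.83 zmed 0.127 mean [ 0.361  -0.2908  0.1273]
blue 363 ctr [ 0.4404 -0.4138] size [0.0455 0.039 ] ang 27.04 zmed 0.1273 mean [ 0.4404 -0.4116  0.1265]
```

View pics/crop0.png

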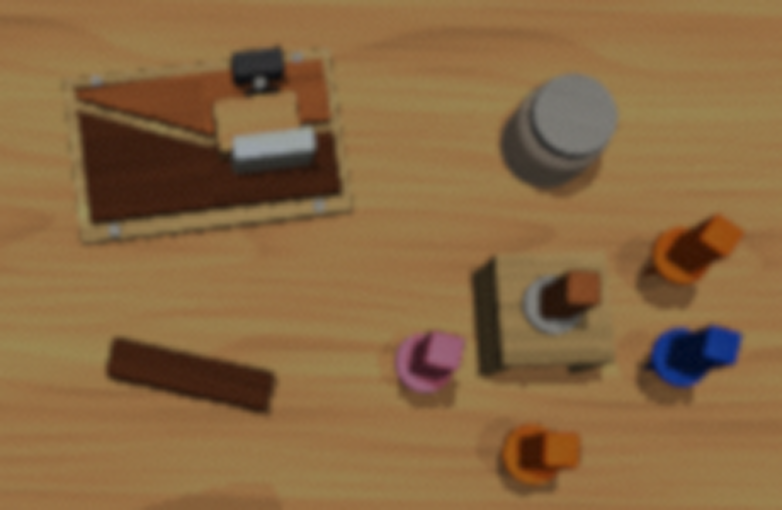

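The crop confirms the brown-handled rake in the plywood stand (crop 560,300); pink, orange and blue stand free on the bench. Next I write a row planner and refine the stand.

```bash
cat >> h.py <<'E'
from scipy.spatial.transform import Rotation as R
JC=np.array([.6311,-.0345]);JA=np.radians(8.57)
def j2w(x,y): c,s=np.cos(JA),np.sin(JA); return JC+[c*x-s*y,s*x+c*y]
def w2j(p): c,s=np.cos(JA),np.sin(JA); a,b=np.array(p)[:2]-JC; return c*a+s*b,-s*a+c*b
def theta(s): m=R.from_rotvec(s['orientation']).as_matrix(); return np.degrees(np.arctan2(m[1,0],m[0,0]))
def rows(p1,th1,n,p0=None,th0=None):
    "n equal rows from (p0,th0) or present pose to (p1,th1); tool down"
    s=bot.sense(); p0=np.array(s['eef_pos'] if p0 is None else p0); th0=theta(s) if th0 is None else th0
    p1=np.array(p1);out=[]
    for i in range(n):
        t=np.radians(th0+(th1-th0)*i/n); d=(p1-p0)/n*1000
        out.append([[round(float(d[0]*np.cos(t)+d[1]*np.sin(t)),1),round(float(d[0]*np.sin(t)-d[1]*np.cos(t)),1),round(float(-d[2]),1)],round(-(th1-th0)/n,2)])
    print(out)
E
python3 - <<'E'
from h import *
f=np.load('top0.npz');p,d=f['p'],f['d'];W=cloud('top',d)
hsv=cv2.cvtColor(p,cv2.COLOR_RGB2HSV)
x,y,z=W[...,0],W[...,1],W[...,2]
near=(abs(x-.475)<.07)&(abs(y+.307)<.07)&(d>0)
def rep(n,m):
    q=W[m];r=cv2.minAreaRect(q[:,:2].astype(np.float32));print(n,len(q),np.round(r[0],4),np.round(r[1],4),round(r[2],1),np.round(np.median(q[:,2]),4))
m=near&(z>.083)&(z<.0935)
n_,l,st,ce=cv2.connectedComponentsWithStats(m.astype(np.uint8));k=1+st[1:,4].argmax();rep('stand',l==k)
m=near&(z>.17)&(z<.186);rep('handle top',m)
m=near&(z>.0945)&(z<.103)&(hsv[...,1]<60);rep('collar',m);q=W[m];print(cv2.minEnclosingCircle(q[:,:2].astype(np.float32)))
print(np.round(j2w(0,-.2),4))
g=np.array([.4258,-.0234])-.035*np.array([.1977,.980]);print(g)
rows([g[0],g[1],.2],-11.4,10)
E
```

```text
stand 727 [ 0.4798 -0.3163] [0.0903 0.091 ] 3.3 0.0901
handle top 113 [ 0.4814 -0.3128] [0.026  0.0261] 89.4 0.1773
collar 95 [ 0.4775 -0.3077] [0.0446 0.0331] 32.7 0.0985
((0.48077383637428284, -0.31223052740097046), 0.022940751165151596)
[ 0.6609 -0.2323]
[ 0.4188805 -0.0577   ]
[[[-33.4, -38.9, 0.8], np.float64(-6.33)], [[-28.9, -42.3, 0.8], np.float64(-6.33)], [[-24.0, -45.2, 0.8], np.float64(-6.33)], [[-18.9, -47.6, 0.8], np.float64(-6.33)], [[-13.5, -49.4, 0.8], np.float64(-6.33)], [[-8.0, -50.6, 0.8], np.float64(-6.33)], [[-2.4, -51.2, 0.8], np.float64(-6.33)], [[3.3, -51.1, 0.8], np.float64(-6.33)], [[8.9, -50.4, 0.8], np.float64(-6.33)], [[14.4, -49.2, 0.8], np.float64(-6.33)]]
```

drive_tool([
  [[-33,-39,0],-6.3],
  [[-29,-42,0],-6.3],
  [[-24,-45,0],-6.3],
  [[-19,-47.5,0],-6.3],
  [[-13.5,-49.5,0],-6.3],
  [[-8,-50.5,0],-6.3],
  [[-2.5,-51,0],-6.3],
  [[3,-51,0],-6.3],
  [[9,-50.5,0],-6.3],
  [[14.5,-49,0],-6.3],
], gripper=1.0, grip_force=60)

```text
clock: 1.35
eef_pos: [0.4197, -0.0577, 0.2082]
orientation: [3.126, -0.315, -0.0]
force: [0.8, -1.3, 0.3]
finger_gap: 0.0853
```

Run:
```python
from h import *
s=bot.sense();print(s['clock'],s['eef_pos'],theta(s));rows([.4189,-.0577,.003],-11.4,8)
```

```text
1.35 [ 0.41965895 -0.05768384  0.20823133] -11.496114206871919
[[[-0.1, 0.0, 25.7], np.float64(-0.01)], [[-0.1, 0.0, 25.7], np.float64(-0.01)], [[-0.1, 0.0, 25.7], np.float64(-0.01)], [[-0.1, 0.0, 25.7], np.float64(-0.01)], [[-0.1, 0.0, 25.7], np.float64(-0.01)], [[-0.1, 0.0, 25.7], np.float64(-0.01)], [[-0.1, 0.0, 25.7], np.float64(-0.01)], [[-0.1, 0.0, 25.7], np.float64(-0.01)]]
```

drive_tool([
  [[-1,0,30],0],
  [[0,0,40],0],
  [[0,0,40],0],
  [[0,0,35],0],
  [[0,0,25],0],
  [[0,0,20],0],
  [[0,0,15],0],
  [[0,0,0],0],
  [[0,0,0],0],
  [[0,0,0],0],
])

```text
clock: 2.6
eef_pos: [0.4186, -0.0592, 0.0039]
orientation: [3.125, -0.321, 0.002]
force: [0.6, -0.9, -0.1]
finger_gap: 0.0854
```

drive_tool([
  [[0,0,0],0],
  [[0,0,0],0],
  [[0,0,0],0],
  [[0,0,0],0],
  [[0,0,0],0],
  [[0,0,0],0],
  [[0,0,0],0],
  [[0,0,-10],0],
  [[0,0,-30],0],
  [[0,0,-40],0],
], gripper=0)

```text
clock: 3.85
eef_pos: [0.4173, -0.059, 0.0841]
orientation: [-3.125, 0.321, 0.002]
force: [0.6, -0.4, -0.6]
finger_gap: 0.0317
```

Run:
```python
from h import *
s=bot.sense();print(s['clock'],s['eef_pos'],theta(s),s['finger_gap'],s['force'])
w=j2w(0,-.2)
rows([w[0],w[1],.15],8.57,10)
```

```text
3.85 [ 0.41732048 -0.05904222  0.08414579] -11.715523022458193 0.03173447044610812 [ 0.59093312 -0.39767532 -0.61228201]
[[[27.4, 12.0, -6.6], np.float64(-2.03)], [[26.9, 13.0, -6.6], np.float64(-2.03)], [[26.4, 13.9, -6.6], np.float64(-2.03)], [[25.9, 14.8, -6.6], np.float64(-2.03)], [[25.4, 15.8, -6.6], np.float64(-2.03)], [[24.8, 16.6, -6.6], np.float64(-2.03)], [[24.2, 17.5, -6.6], np.float64(-2.03)], [[23.6, 18.4, -6.6], np.float64(-2.03)], [[22.9, 19.2, -6.6], np.float64(-2.03)], [[22.2, 20.0, -6.6], np.float64(-2.03)]]
```

drive_tool([
  [[27,12,-20],-2],
  [[27,13,-20],-2],
  [[26.5,14,-20],-2],
  [[26,15,-6],-2],
  [[25.5,16,0],-2],
  [[25,16.5,0],-2],
  [[24,17.5,0],-2],
  [[23.5,18.5,0],-2],
  [[23,19,0],-2],
  [[22,20,0],-2],
])

```text
clock: 5.1
eef_pos: [0.6614, -0.2337, 0.1496]
orientation: [-3.133, -0.229, 0.0]
force: [-0.9, 0.1, -2.1]
finger_gap: 0.0312
```

Run:
```python
from h import *
p,d=grab('top');s=bot.sense();print(s['clock'],s['eef_pos'],theta(s),s['finger_gap'],w2j(s['eef_pos']))
W=cloud('top',d);save('top1',cv2.resize(p[110:260,250:480],None,fx=3.4,fy=3.4))
z=W[...,2];y=W[...,1];x=W[...,0]
m=(d>0)&(z>.155)&(z<.2)&(y>-.21)&(y<0)&(x>.55)&(x<.75)
q=W[m];r=cv2.minAreaRect(q[:,:2].astype(np.float32));print(len(q),r,np.median(q[:,2]))
print(w2j(r[0]))
rows([*j2w(0,-.2),.1],8.57,4)
```

```text
5.15 [ 0.66293388 -0.23539186  0.14850153] 8.4171243284866 0.03145728061969379 (np.float64(0.0015420135683835746), np.float64(-0.20339262200915234))
216 ((0.6489230394363403, -0.15016524493694305), (0.034387506544589996, 0.04371799901127815), 7.863228797912598) 0.176831862486033
(np.float64(0.00038787852317636803), np.float64(-0.11702973626956369))
[[[-0.4, -0.8, 12.1], np.float64(-0.04)], [[-0.4, -0.8, 12.1], np.float64(-0.04)], [[-0.4, -0.8, 12.1], np.float64(-0.04)], [[-0.4, -0.8, 12.1], np.float64(-0.04)]]
```

View pics/top1.png

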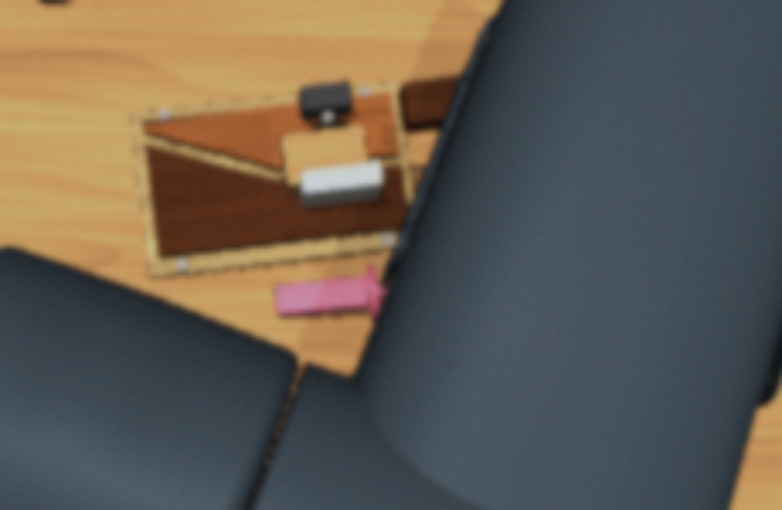

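The block is gripped and aligned with the lane, its end visible at crop (430,105). But the pink look-alike now seems to lie at crop (330,295). I'll check where it really is.

Run:
```python
from h import *
for n in('top','side'):
    p,d=grab(n);W=cloud(n,d)
    h=cv2.cvtColor(p,cv2.COLOR_RGB2HSV).astype(int)
    m=(h[...,0]>150)&(h[...,0]<178)&(h[...,1]>70)&(h[...,2]>80)&(d>0)
    q=W[m];print(n,len(q),np.percentile(q,[2,50,98],axis=0).round(3).tolist() if len(q) else '')
save('side1',p)
```

```text
top 275 [[0.507, -0.126, 0.022], [0.521, -0.085, 0.032], [0.536, -0.041, 0.051]]
side 250 [[0.503, -0.144, 0.02], [0.516, -0.084, 0.029], [0.534, -0.034, 0.045]]
```

View pics/side1.png

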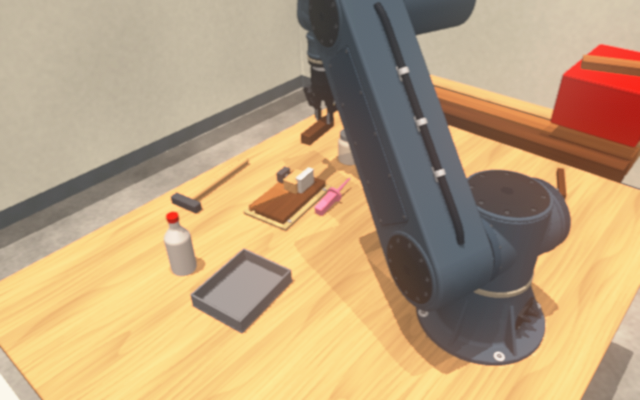

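drive_tool([
  [[-0.5,0,20],-0.4],
  [[-0.5,0,25],0],
  [[0,0,25],0],
  [[0,0,20],0],
  [[0,0,12],0],
  [[0,0,8],0],
  [[0,0,4],0],
  [[0,0,0],0],
  [[0,0,0],0],
  [[0,0,0],0],
])

```text
clock: 6.5
eef_pos: [0.6601, -0.2334, 0.0357]
orientation: [3.132, 0.238, 0.001]
force: [0.7, 1.1, -1.1]
finger_gap: 0.0317
```

Run:
```python
from h import *
f=np.load('top0.npz');h=cv2.cvtColor(f['p'],cv2.COLOR_RGB2HSV).astype(int);W=cloud('top',f['d'])
m=(h[...,0]>150)&(h[...,0]<178)&(h[...,1]>70)&(h[...,2]>80)&(f['d']>0);print('pink zmax0',np.percentile(W[m][:,2],[50,98]))
p,d=grab('top');s=bot.sense();print(s['clock'],s['eef_pos'],theta(s),s['finger_gap'],w2j(s['eef_pos']),s['force'])
W=cloud('top',d);z=W[...,2];y=W[...,1];x=W[...,0]
m=(d>0)&(z>.045)&(z<.075)&(y>-.22)&(y<-.125)&(x>.60)&(x<.70)
q=W[m];r=cv2.minAreaRect(q[:,:2].astype(np.float32));print(len(q),r,np.median(q[:,2]),w2j(r[0]))
J=np.array([w2j(a) for a in q]);print('front y',J[:,1].max(),'x',J[:,0].min(),J[:,0].max())
```

```text
pink zmax0 [0.15405596 0.17137309]
6.55 [ 0.66003936 -0.23341662  0.03558355] 8.68106649863304 0.031636918348945574 (np.float64(-0.0010258357598867014), np.float64(-0.20100809543292877)) [ 0.79097629 -0.05651667 -1.23663991]
166 ((0.647942304611206, -0.1507129818201065), (0.03465394303202629, 0.04517557471990585), 8.827498435974121) 0.06328291415755694 (np.float64(-0.0006635283904589777), np.float64(-0.11742521065858094))
front y -0.09479414818209937 x -0.01802203809029508 0.01666108736618746
```

drive_tool([
  [[0,-6,0],0],
  [[0,-6,0],0],
  [[0,-6,0],0],
  [[0,-6,0],0],
  [[0,-6,0],0],
  [[0,-6,0],0],
  [[0,-6,0],0],
  [[0,-6,0],0],
  [[0,-6,0],0],
  [[0,-6,0],0],
])

```text
clock: 7.8
eef_pos: [0.6512, -0.1757, 0.0359]
orientation: [3.129, 0.236, 0.001]
force: [1.6, -13.3, -0.3]
finger_gap: 0.0311
```

```bash
cat > m.py <<'E'
from h import *
p,d=grab('top');s=bot.sense();print(s['clock'],s['eef_pos'],theta(s),s['finger_gap'],w2j(s['eef_pos']),s['force'])
W=cloud('top',d);z=W[...,2]
h=cv2.cvtColor(p,cv2.COLOR_RGB2HSV).astype(int)
a=W.reshape(-1,3);c,sn=np.cos(JA),np.sin(JA);e=a[:,:2]-JC;J=np.stack([c*e[:,0]+sn*e[:,1],-sn*e[:,0]+c*e[:,1]],1).reshape(400,640,2)
m=(d>0)&(z>.06)&(z<.0705)&(abs(J[...,0])<.026)&(J[...,1]>-.1)&(J[...,1]<.12)&(h[...,2]>110)
q=J[m].astype(np.float32)
if len(q)>5:
    r=cv2.minAreaRect(q);print('spacer',len(q),np.round(r[0],4),np.round(r[1],4),round(r[2],1),'y',np.percentile(q[:,1],[1,99]).round(4))
E
python3 m.py
```

```text
7.85 [ 0.65112665 -0.17491736  0.03589532] 8.640880456030102 0.03166488945331819 (np.float64(-0.0011216157780249772), np.float64(-0.14183386404362358)) [ 0.61199123 -9.76796704 -0.51918829]
spacer 350 [-0.0006 -0.0048] [0.0453 0.0757] 0.6 y [-0.0379  0.0326]
```

drive_tool([
  [[0,-5,0],0],
  [[0,-5,0],0],
  [[0,-5,0],0],
  [[0,-5,0],0],
  [[0,-5,0],0],
  [[0,-5,0],0],
  [[0,-4,0],0],
  [[0,0,0],0],
  [[0,0,0],0],
  [[0,0,0],0],
])

```text
clock: 9.1
eef_pos: [0.6457, -0.1405, 0.0353]
orientation: [-3.133, -0.238, 0.0]
force: [0.0, -0.1, -1.0]
finger_gap: 0.0314
```

```bash
python3 m.py
```

```text
9.15 [ 0.64567554 -0.14049935  0.03526353] 8.675832684169482 0.03151375373055928 (np.float64(-0.001382968888644755), np.float64(-0.1069878270460637)) [-0.4793932   0.11621195 -1.11330794]
spacer 366 [-0.001   0.0337] [0.0451 0.072 ] 1.1 y [0.0001 0.0692]
```

drive_tool([
  [[0,15,0],0],
  [[0,20,0],0],
  [[0,20,0],0],
  [[0,20,0],0],
  [[0,20,0],0],
  [[0,0,-10],0],
  [[0,0,-20],0],
  [[0,0,-30],0],
  [[0,0,-40],0],
  [[0,0,-30],0],
])

```text
clock: 10.4
eef_pos: [0.6604, -0.234, 0.1679]
orientation: [3.132, 0.239, 0.003]
force: [0.2, 0.2, -0.8]
finger_gap: 0.0315
```

Run:
```python
from h import *
s=bot.sense();print(s['clock'],s['eef_pos'],theta(s),s['finger_gap'])
rows([.4186,-.0587,.165],-11.6,10)
```

```text
10.4 [ 0.66035829 -0.23400451  0.16786803] 8.715353571389981 0.03150814469859169
[[[-21.2, -21.0, 0.3], np.float64(2.03)], [[-22.0, -20.2, 0.3], np.float64(2.03)], [[-22.7, -19.4, 0.3], np.float64(2.03)], [[-23.3, -18.6, 0.3], np.float64(2.03)], [[-24.0, -17.8, 0.3], np.float64(2.03)], [[-24.6, -16.9, 0.3], np.float64(2.03)], [[-25.2, -16.0, 0.3], np.float64(2.03)], [[-25.7, -15.1, 0.3], np.float64(2.03)], [[-26.3, -14.2, 0.3], np.float64(2.03)], [[-26.8, -13.3, 0.3], np.float64(2.03)]]
```

drive_tool([
  [[-21,-21,0],2],
  [[-22,-20,0],2],
  [[-22.5,-19.5,0],2],
  [[-23.5,-18.5,0],2],
  [[-24,-18,0],2],
  [[-24.5,-17,0],2],
  [[-25,-16,0],2],
  [[-25.5,-15,0],2],
  [[-26.5,-14,0],2],
  [[-27,-13.5,0],2],
])

```text
clock: 11.65
eef_pos: [0.4176, -0.0588, 0.166]
orientation: [-3.126, 0.311, -0.001]
force: [-0.8, 0.6, -1.0]
finger_gap: 0.0317
```

drive_tool([
  [[0,0,15],0],
  [[0,0,35],0],
  [[0,0,35],0],
  [[0,0,30],0],
  [[0,0,20],0],
  [[0,0,15],0],
  [[0,0,8],0],
  [[0,0,4],0],
  [[0,0,0],0],
  [[0,0,0],0],
])

```text
clock: 12.9
eef_pos: [0.4187, -0.0595, 0.0038]
orientation: [-3.126, 0.309, -0.001]
force: [-1.4, 0.2, 5.5]
finger_gap: 0.0311
```

drive_tool([
  [[0,0,-1],0],
  [[0,0,0],0],
  [[0,0,0],0],
  [[0,0,0],0],
  [[0,0,0],0],
  [[0,0,-20],0],
  [[0,0,-40],0],
  [[0,0,-60],0],
  [[0,0,-60],0],
  [[0,0,-40],0],
], gripper=1.0)

```text
clock: 14.15
eef_pos: [0.4186, -0.0595, 0.2271]
orientation: [3.126, -0.31, 0.004]
force: [0.3, 0.3, -0.1]
finger_gap: 0.0849
```

```bash
python3 m.py
python3 - <<'E'
from h import *
p,d=grab('top');W=cloud('top',d);x,y,z=[W[...,i] for i in range(3)]
m=(d>0)&(z>.02)&(z<.045)&(abs(x-.4258)<.06)&(abs(y+.023)<.1)
q=W[m];print(len(q),cv2.minAreaRect(q[:,:2].astype(np.float32)) if len(q)>4 else '',np.median(q[:,2]))
w=j2w(-.001,.034);print(w);rows([w[0],w[1],.2],8.57+.8,10)
E
```

```text
14.2 [ 0.4199317  -0.05975134  0.23093409] -11.315310774502105 0.08523188786595809 (np.float64(-0.21257340057452537), np.float64(0.006498401182806639)) [-1.37607485  0.21416385  6.27807304]
0  nan
[ 0.62504457 -0.00102864]
[[[18.9, -9.8, 2.8], np.float64(-2.07)], [[19.3, -9.1, 2.8], np.float64(-2.07)], [[19.6, -8.4, 2.8], np.float64(-2.07)], [[19.9, -7.7, 2.8], np.float64(-2.07)], [[20.2, -7.0, 2.8], np.float64(-2.07)], [[20.4, -6.2, 2.8], np.float64(-2.07)], [[20.6, -5.5, 2.8], np.float64(-2.07)], [[20.8, -4.7, 2.8], np.float64(-2.07)], [[20.9, -4.0, 2.8], np.float64(-2.07)], [[21.1, -3.2, 2.8], np.float64(-2.07)]]
  return _methods._mean(a, axis=axis, dtype=dtype,
  ret = ret.dtype.type(ret / rcount)
```

drive_tool([
  [[19,-10,0],-2],
  [[19,-9,0],-2],
  [[19.5,-8.5,0],-2],
  [[20,-7.5,0],-2],
  [[20,-7,0],-2],
  [[20.5,-6,5],-2],
  [[20.5,-5.5,5],-2],
  [[21,-4.5,5],-2],
  [[21,-4,5],-2.3],
  [[21,-3,5],-2.3],
])

```text
clock: 15.5
eef_pos: [0.6238, -0.002, 0.1983]
orientation: [-3.131, -0.256, 0.002]
force: [1.0, -0.1, 0.3]
finger_gap: 0.0851
```

Run:
```python
from h import *
s=bot.sense();print(s['clock'],s['eef_pos'],theta(s),w2j(s['eef_pos']))
w=j2w(-.001,.034);rows([w[0],w[1],.034],8.57+.8,1)
p,d=grab('side');W=cloud('side',d);x,y,z=[W[...,i] for i in range(3)]
m=(d>0)&(z>.027)&(z<.04)&(abs(x-.4258)<.06)&(abs(y+.023)<.1)
q=W[m];print(len(q),cv2.minAreaRect(q[:,:2].astype(np.float32)) if len(q)>4 else '',np.median(q[:,2]))
```

```text
15.5 [ 0.62377529 -0.00203288  0.19828016] 9.363775053622748 (np.float64(-0.002404752979762453), np.float64(0.03319611682474745))
[[[1.4, -0.8, 164.3], np.float64(-0.01)]]
400 ((0.4217660427093506, -0.020878680050373077), (0.14010988175868988, 0.03612077981233597), 80.06390380859375) 0.029943872727639265
```

drive_tool([
  [[1,-1,20],0],
  [[0,0,35],0],
  [[0,0,35],0],
  [[0,0,30],0],
  [[0,0,20],0],
  [[0,0,14],0],
  [[0,0,9],0],
  [[0,0,0],0],
  [[0,0,0],0],
  [[0,0,0],0],
])

```text
clock: 16.8
eef_pos: [0.6246, -0.0011, 0.037]
orientation: [3.131, 0.254, 0.002]
force: [0.1, -0.9, 0.5]
finger_gap: 0.0859
```

drive_tool([
  [[0,0,0],0],
  [[0,0,0],0],
  [[0,0,0],0],
  [[0,0,0],0],
  [[0,0,0],0],
  [[0,0,0],0],
  [[0,0,-10],0],
  [[0,0,-25],0],
  [[0,0,-40],0],
  [[0,0,-40],0],
], gripper=0, grip_force=40)

```text
clock: 18.05
eef_pos: [0.624, -0.0011, 0.153]
orientation: [3.131, 0.254, 0.0]
force: [0.2, 0.3, -0.9]
finger_gap: 0.0427
```

Run:
```python
from h import *
s=bot.sense();print(s['clock'],s['eef_pos'],theta(s),s['finger_gap'],s['force'])
rows([.4547,.3031,.16],8.2,10)
```

```text
18.05 [ 0.62396829 -0.00108183  0.15304558] 9.284064758938477 0.04269662929023409 [ 0.18696573  0.34124413 -0.90576886]
[[[-11.8, -32.8, -0.7], np.float64(0.11)], [[-11.9, -32.7, -0.7], np.float64(0.11)], [[-11.9, -32.7, -0.7], np.float64(0.11)], [[-12.0, -32.7, -0.7], np.float64(0.11)], [[-12.0, -32.7, -0.7], np.float64(0.11)], [[-12.1, -32.6, -0.7], np.float64(0.11)], [[-12.2, -32.6, -0.7], np.float64(0.11)], [[-12.2, -32.6, -0.7], np.float64(0.11)], [[-12.3, -32.6, -0.7], np.float64(0.11)], [[-12.4, -32.5, -0.7], np.float64(0.11)]]
```

drive_tool([
  [[-12,-33,0],0],
  [[-12,-33,0],0],
  [[-12,-33,0],0],
  [[-12,-33,0],0],
  [[-12,-32.5,0],0],
  [[-12,-32.5,0],0],
  [[-12,-32.5,0],0],
  [[-12,-32.5,0],0],
  [[-12,-32.5,0],0.5],
  [[-12,-32.5,0],0.5],
])

```text
clock: 19.3
eef_pos: [0.4527, 0.3034, 0.152]
orientation: [-3.133, -0.226, -0.001]
force: [0.2, 0.5, -0.4]
finger_gap: 0.0424
```

drive_tool([
  [[0,0,15],0],
  [[0,0,30],0],
  [[0,0,30],0],
  [[0,0,25],0],
  [[0,0,18],0],
  [[0,0,12],0],
  [[0,0,8],0],
  [[0,0,0],0],
  [[0,0,0],0],
  [[0,0,0],0],
])

```text
clock: 20.55
eef_pos: [0.4536, 0.3026, 0.0138]
orientation: [-3.133, -0.227, -0.001]
force: [0.0, -1.1, -0.2]
finger_gap: 0.0426
```

drive_tool([
  [[0,0,0],0],
  [[0,0,0],0],
  [[0,0,0],0],
  [[0,0,0],0],
  [[0,0,0],0],
  [[0,0,-20],0],
  [[0,0,-50],0],
  [[0,0,-60],0],
  [[0,0,-60],0],
  [[0,0,-60],0],
], gripper=0.75)

```text
clock: 21.8
eef_pos: [0.4529, 0.3022, 0.2655]
orientation: [-3.133, -0.227, -0.001]
force: [0.6, 0.3, 0.6]
finger_gap: 0.0646
```

Run:
```python
from h import *
s=bot.sense();print(s['clock'],s['eef_pos'],theta(s),s['finger_gap'])
rows([.481,-.20,.29],0,15)
```

```text
21.8 [0.45292153 0.30219275 0.26546249] 8.284606834296687 0.06455896750763665
[[[-3.0, 33.4, -1.6], np.float64(0.55)], [[-2.6, 33.4, -1.6], np.float64(0.55)], [[-2.3, 33.5, -1.6], np.float64(0.55)], [[-2.0, 33.5, -1.6], np.float64(0.55)], [[-1.7, 33.5, -1.6], np.float64(0.55)], [[-1.4, 33.5, -1.6], np.float64(0.55)], [[-1.0, 33.5, -1.6], np.float64(0.55)], [[-0.7, 33.5, -1.6], np.float64(0.55)], [[-0.4, 33.5, -1.6], np.float64(0.55)], [[-0.1, 33.5, -1.6], np.float64(0.55)], [[0.3, 33.5, -1.6], np.float64(0.55)], [[0.6, 33.5, -1.6], np.float64(0.55)], [[0.9, 33.5, -1.6], np.float64(0.55)], [[1.2, 33.5, -1.6], np.float64(0.55)], [[1.5, 33.5, -1.6], np.float64(0.55)]]
```

drive_tool([
  [[-4,50,-5],1],
  [[-4,50,-5],1],
  [[-3,50,-5],1],
  [[-2,50,-5],1],
  [[-2,50,-5],1],
  [[-1,50,-5],1],
  [[0,50,0],1],
  [[1,50,0],1],
  [[2,50,0],0.3],
  [[2,50,0],0],
])

```text
clock: 23.05
eef_pos: [0.4757, -0.1993, 0.2934]
orientation: [3.142, -0.001, 0.0]
force: [0.9, -0.2, 0.3]
finger_gap: 0.064
```

Run:
```python
from h import *
p,d=grab('top');s=bot.sense();print(s['clock'],s['eef_pos'],theta(s),s['finger_gap'])
save('top2',p);W=cloud('top',d);x,y,z=[W[...,i] for i in range(3)]
def rep(n,m):
    q=W[m&(d>0)]
    if len(q)>5:
        r=cv2.minAreaRect(q[:,:2].astype(np.float32));print(n,len(q),np.round(r[0],4),np.round(r[1],4),round(r[2],1),np.round(np.median(q[:,2]),4))
rep('spacer',(z>.03)&(z<.06)&(abs(x-.4547)<.055)&(abs(y-.303)<.075))
rep('block',(z>.02)&(z<.045)&(abs(x-.4258)<.06)&(abs(y+.023)<.1))
rep('handle',(z>.168)&(z<.186)&(abs(x-.48)<.05)&(abs(y+.313)<.05))
rows([.481,-.3128,.29],-.6,10)
```

```text
23.1 [ 0.47550896 -0.2040113   0.29268835] -0.1587743159397228 0.06385171431573736
spacer 398 [0.4553 0.303 ] [0.0444 0.071 ] 9.1 0.0408
block 586 [ 0.4274 -0.0241] [0.1397 0.0344] 79.9 0.0319
[[[0.6, 10.9, 0.3], np.float64(0.04)], [[0.6, 10.9, 0.3], np.float64(0.04)], [[0.6, 10.9, 0.3], np.float64(0.04)], [[0.6, 10.9, 0.3], np.float64(0.04)], [[0.6, 10.9, 0.3], np.float64(0.04)], [[0.6, 10.9, 0.3], np.float64(0.04)], [[0.6, 10.9, 0.3], np.float64(0.04)], [[0.6, 10.9, 0.3], np.float64(0.04)], [[0.6, 10.9, 0.3], np.float64(0.04)], [[0.7, 10.9, 0.3], np.float64(0.04)]]
```

View pics/top2.png

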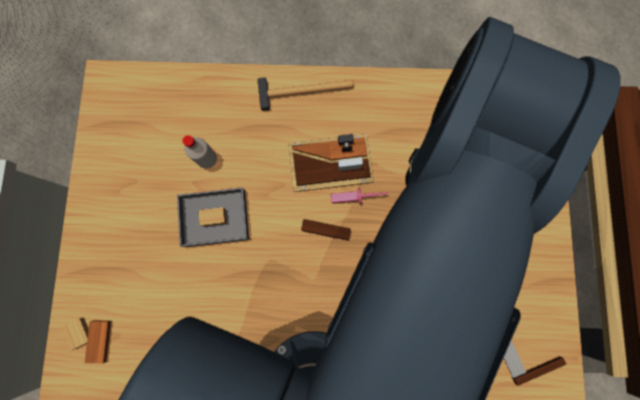

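Spacer is in the tray at (211,216) and the block flat at (326,230). Bottle, hammer and jig look unmoved, and pink lies at (360,197) clear of the jig. Next I go for the rake.

drive_tool([
  [[0.5,11,0],0],
  [[0.5,14,0],0],
  [[0.5,15,0],0],
  [[0.5,15,0],0],
  [[0.5,15,0],0],
  [[0.5,14,0],0],
  [[0.5,12,0],0],
  [[1,8,0],0],
  [[1,4.5,0],0.4],
  [[0,0,0],0],
])

```text
clock: 24.35
eef_pos: [0.4815, -0.3062, 0.2932]
orientation: [-3.141, 0.012, 0.0]
force: [0.1, 0.1, 0.7]
finger_gap: 0.0638
```

Run:
```python
from h import *
s=bot.sense();print(s['clock'],s['eef_pos'],theta(s));rows([.481,-.3128,.118],-.6,1)
```

```text
24.35 [ 0.48151305 -0.30621616  0.29320173] -0.4300207499490254
[[[-0.5, 6.6, 175.2], np.float64(0.17)]]
```

drive_tool([
  [[-0.5,6,15],0],
  [[0,0,35],0],
  [[0,0,35],0],
  [[0,0,30],0],
  [[0,0,25],0],
  [[0,0,18],0],
  [[0,0,11],0],
  [[0,0,6],0],
  [[0,0,0],0],
  [[0,0,0],0],
])

```text
clock: 25.6
eef_pos: [0.4812, -0.3123, 0.119]
orientation: [3.141, -0.011, 0.001]
force: [-0.7, -0.1, 0.5]
finger_gap: 0.064
```

Run:
```python
from h import *
s=bot.sense();print(s['clock'],s['eef_pos'],theta(s),s['force'])
p,d=grab('side');W=cloud('side',d);save('side2',cv2.resize(p[60:260,300:560],None,fx=3,fy=3))
x,y,z=[W[...,i] for i in range(3)]
```

```text
25.6 [ 0.4812355  -0.31233993  0.11896575] -0.41269735377004857 [-0.72416827 -0.10263269  0.53762786]
```

View pics/side2.png

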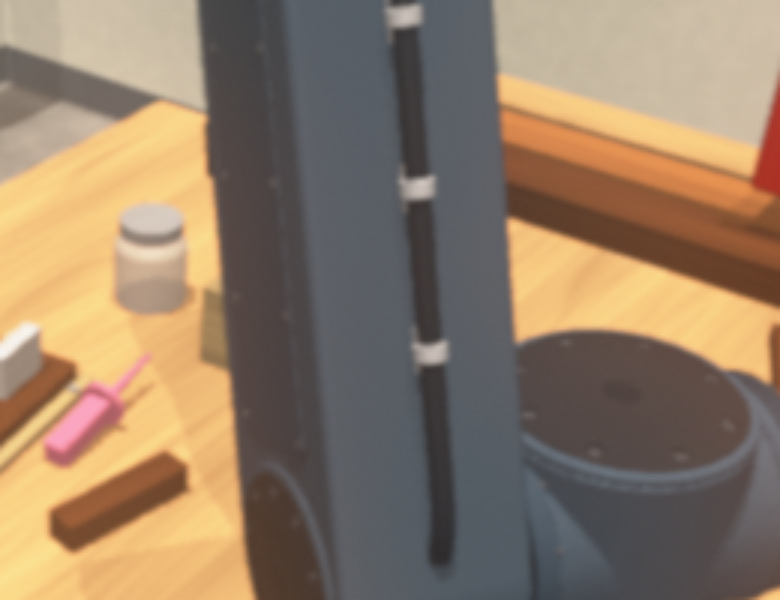

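The arm hides the rake here, and the block and pink lie flat. I grip and check the finger gap, which should be about 26 mm.

drive_tool([
  [[0,0,0],0],
  [[0,0,0],0],
  [[0,0,0],0],
  [[0,0,0],0],
  [[0,0,0],0],
  [[0,0,0],0],
  [[0,0,0],0],
  [[0,0,0],0],
  [[0,0,0],0],
  [[0,0,0],0],
], gripper=0, grip_force=80)

```text
clock: 26.9
eef_pos: [0.4809, -0.3122, 0.1184]
orientation: [3.141, -0.011, 0.0]
force: [-2.2, 0.5, 5.2]
finger_gap: 0.0257
```

drive_tool([
  [[0,0,-5],0],
  [[0,0,-10],0],
  [[0,0,-20],0],
  [[0,0,-25],0],
  [[0,0,-25],0],
  [[0,0,-25],0],
  [[0,0,-25],0],
  [[0,0,-15],0],
  [[0,0,-10],0],
  [[0,0,0],0],
])

```text
clock: 28.15
eef_pos: [0.4811, -0.3123, 0.2788]
orientation: [3.141, -0.011, 0.001]
force: [-0.2, -0.7, -1.5]
finger_gap: 0.0249
```

Run:
```python
from h import *
s=bot.sense();print(s['clock'],s['eef_pos'],theta(s),s['force'],s['finger_gap'])
w=j2w(0,-.09);print(w);rows([w[0],w[1],.28],8.57,10)
rows([w[0]-.15,w[1]-.05,.28],0,10)
```

```text
28.15 [ 0.48111731 -0.31226839  0.27882155] -0.41264742418497935 [-0.2482025  -0.72874616 -1.54052525] 0.024946620170098126
[ 0.64451159 -0.12349511]
[[[16.2, -19.0, -0.1], np.float64(-0.9)], [[16.5, -18.7, -0.1], np.float64(-0.9)], [[16.8, -18.5, -0.1], np.float64(-0.9)], [[17.1, -18.2, -0.1], np.float64(-0.9)], [[17.4, -17.9, -0.1], np.float64(-0.9)], [[17.6, -17.7, -0.1], np.float64(-0.9)], [[17.9, -17.4, -0.1], np.float64(-0.9)], [[18.2, -17.1, -0.1], np.float64(-0.9)], [[18.5, -16.8, -0.1], np.float64(-0.9)], [[18.7, -16.5, -0.1], np.float64(-0.9)]]
[[[1.2, -13.9, -0.1], np.float64(-0.04)], [[1.2, -13.9, -0.1], np.float64(-0.04)], [[1.3, -13.9, -0.1], np.float64(-0.04)], [[1.3, -13.9, -0.1], np.float64(-0.04)], [[1.3, -13.9, -0.1], np.float64(-0.04)], [[1.3, -13.9, -0.1], np.float64(-0.04)], [[1.3, -13.9, -0.1], np.float64(-0.04)], [[1.3, -13.9, -0.1], np.float64(-0.04)], [[1.3, -13.9, -0.1], np.float64(-0.04)], [[1.3, -13.9, -0.1], np.float64(-0.04)]]
```

drive_tool([
  [[10,-11,0],0],
  [[18,-21,0],0],
  [[20,-23.5,0],0],
  [[22,-26,0],0],
  [[22,-26,0],0],
  [[22,-26,0],0],
  [[20,-23.5,0],0],
  [[16,-19,10],0],
  [[8,-10,20],0],
  [[4,-4,20],0],
])

```text
clock: 29.4
eef_pos: [0.6447, -0.1219, 0.2263]
orientation: [-3.141, 0.01, 0.002]
force: [0.0, 0.4, -0.5]
finger_gap: 0.0249
```

Run:
```python
from h import *
p,d=grab('side');s=bot.sense();e=s['eef_pos'];print(s['clock'],e,theta(s),w2j(e),s['finger_gap'],s['force'])
u,v=proj('side',[e[0],e[1],e[2]-.1085]);print('expected tip px',u,v, 'collar',proj('side',[e[0],e[1],e[2]-.0245]))
u0,v0=int(u)-50,int(v)-80;save('side3',cv2.resize(p[max(v0,0):v0+130,u0:u0+120],None,fx=4.5,fy=4.5,interpolation=cv2.INTER_CUBIC));print(u0,v0)
q,d2=grab('top');ut,vt=proj('top',[e[0],e[1],e[2]-.1085]);print('top tip',ut,vt);print(q[int(vt)-1:int(vt)+2,int(ut)-1:int(ut)+2].mean((0,1)))
np.savez('s3.npz',p=p,d=d,q=q,d2=d2)
```

```text
29.45 [ 0.64410679 -0.12159821  0.22360903] -0.3574073340108104 (np.float64(-0.0001176075690684994), np.float64(-0.08806396026994529)) 0.025283926195286185 [-0.68745598  0.59795567 -4.53451107]
expected tip px 303.60387580269924 152.9990160074217 collar (np.float64(302.54560790772774), np.float64(127.72693865151182))
253 72
top tip 363.02348132076645 147.71682468632918
[74.77777778 86.22222222 95.44444444]
```

View pics/side3.png

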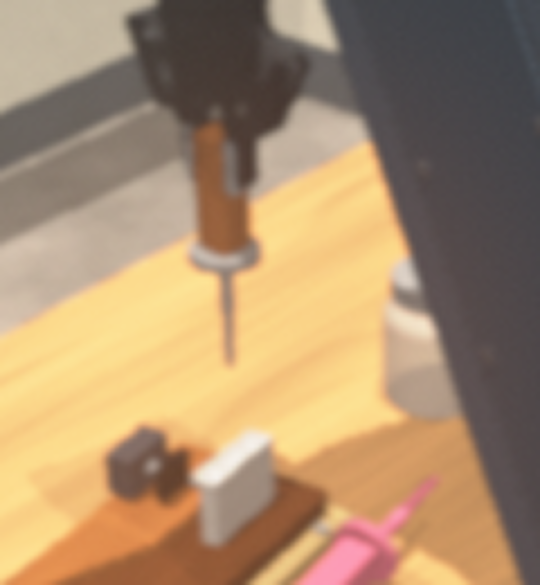

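The tip is at px (304,153), against (303.6,153.0) predicted, so the rake hangs straight and the point is right under the TCP. Descending in two stages.

drive_tool([
  [[0,1.5,10],0],
  [[0,0,15],0],
  [[0,0,15],0],
  [[0,0,15],0],
  [[0,0,10],0],
  [[0,0,5],0],
  [[0,0,0],0],
  [[0,0,0],0],
  [[0,0,0],0],
  [[0,0,0],0],
])

```text
clock: 30.75
eef_pos: [0.6444, -0.1248, 0.1585]
orientation: [3.142, -0.011, 0.001]
force: [0.3, -0.3, -1.3]
finger_gap: 0.0253
```

```bash
cat > st.py <<'E'
from h import *
s=bot.sense();e=s['eef_pos'];print(s['clock'],e,theta(s),'jig',np.round(w2j(e),4),'tipz',e[2]-.1085,s['force'])
E
python3 st.py
python3 - <<'E'
from h import *
w=j2w(0,-.09);rows([w[0],w[1],.1285],-.4,1)
E
```

```text
30.75 [ 0.64435817 -0.12481191  0.15852953] -0.41261892977712383 jig [-0.0003 -0.0913] tipz 0.050029527450949504 [ 0.28692666 -0.31943827 -1.30007491]
[[[0.1, -1.3, 30.0], np.float64(-0.01)]]
```

drive_tool([
  [[0,-1,5],0],
  [[0,0,6],0],
  [[0,0,6],0],
  [[0,0,6],0],
  [[0,0,5],0],
  [[0,0,2],0],
  [[0,0,0],0],
  [[0,0,0],0],
  [[0,0,0],0],
  [[0,0,0],0],
])

```text
clock: 32.0
eef_pos: [0.6443, -0.1238, 0.1284]
orientation: [3.142, -0.011, 0.0]
force: [-0.2, -0.3, -1.5]
finger_gap: 0.0249
```

```bash
python3 st.py
python3 - <<'E'
from h import *
a=np.radians(.4);b=.081
w0=j2w(0,-.09);w3=j2w(0,0);w6=j2w(.081*np.sin(.4),.081*np.cos(.4));print(w0,w3,w6)
s=bot.sense();z=s['eef_pos'][2]
rows([*w3,.1285],-.4,18)
rows([*w6,.1285],-.4,16,p0=[*w3,.1285],th0=-.4)
E
```

```text
32.0 [ 0.64431317 -0.1238051   0.12841121] -0.4099220554745272 jig [-0.0002 -0.0903] tipz 0.019911205450045807 [-0.2172588  -0.34702305 -1.45901543]
[ 0.64451159 -0.12349511] [ 0.6311 -0.0345] [0.6511731  0.04397338]
[[[-0.8, -5.0, -0.0], np.float64(-0.0)], [[-0.8, -5.0, -0.0], np.float64(-0.0)], [[-0.8, -5.0, -0.0], np.float64(-0.0)], [[-0.8, -5.0, -0.0], np.float64(-0.0)], [[-0.8, -5.0, -0.0], np.float64(-0.0)], [[-0.8, -5.0, -0.0], np.float64(-0.0)], [[-0.8, -5.0, -0.0], np.float64(-0.0)], [[-0.8, -5.0, -0.0], np.float64(-0.0)], [[-0.8, -5.0, -0.0], np.float64(-0.0)], [[-0.8, -5.0, -0.0], np.float64(-0.0)], [[-0.8, -5.0, -0.0], np.float64(-0.0)], [[-0.8, -5.0, -0.0], np.float64(-0.0)], [[-0.8, -5.0, -0.0], np.float64(-0.0)], [[-0.8, -5.0, -0.0], np.float64(-0.0)], [[-0.8, -5.0, -0.0], np.float64(-0.0)], [[-0.8, -5.0, -0.0], np.float64(-0.0)], [[-0.8, -5.0, -0.0], np.float64(-0.0)], [[-0.8, -5.0, -0.0], np.float64(-0.0)]]
[[[1.2, -4.9, -0.0], -0.0], [[1.2, -4.9, -0.0], -0.0], [[1.2, -4.9, -0.0], -0.0], [[1.2, -4.9, -0.0], -0.0], [[1.2, -4.9, -0.0], -0.0], [[1.2, -4.9, -0.0], -0.0], [[1.2, -4.9, -0.0], -0.0], [[1.2, -4.9, -0.0], -0.0], [[1.2, -4.9, -0.0], -0.0], [[1.2, -4.9, -0.0], -0.0], [[1.2, -4.9, -0.0], -0.0], [[1.2, -4.9, -0.0], -0.0], [[1.2, -4.9, -0.0], -0.0], [[1.2, -4.9, -0.0], -0.0], [[1.2, -4.9, -0.0], -0.0], [[1.2, -4.9, -0.0], -0.0]]
```

drive_tool([
  [[-0.8,-5,0],0],
  [[-0.8,-5,0],0],
  [[-0.8,-5,0],0],
  [[-0.7,-5,0],0],
  [[-0.8,-5,0],0],
  [[-0.8,-5,0],0],
  [[-0.8,-5,0],0],
  [[-0.7,-5,0],0],
  [[-0.8,-5,0],0],
  [[-0.8,-5,0],0],
])

```text
clock: 33.25
eef_pos: [0.6367, -0.0734, 0.1283]
orientation: [-3.142, 0.011, 0.0]
force: [-0.6, -0.3, -1.3]
finger_gap: 0.0249
```

```bash
python3 st.py
```

```text
33.25 [ 0.63673419 -0.07340673  0.12830759] -0.4111882829940543 jig [-0.0002 -0.0393] tipz 0.0198075925987891 [-0.636355   -0.33815585 -1.29568503]
```

drive_tool([
  [[-0.7,-5,0],0],
  [[-0.8,-5,0],0],
  [[-0.7,-5,0],0],
  [[-0.8,-5,0],0],
  [[-0.7,-5,0],0],
  [[-0.7,-5,0],0],
  [[-0.7,-5,0],0],
  [[-0.2,-4.5,0],0],
  [[1.2,-5,0],0],
  [[1.2,-5,0],0],
])

```text
clock: 34.5
eef_pos: [0.6344, -0.0239, 0.1283]
orientation: [3.142, -0.011, 0.0]
force: [-0.8, 0.6, -1.0]
finger_gap: 0.0253
```

```bash
python3 st.py
python3 - <<'E'
from h import *
w6=j2w(.081*np.sin(.4),.081*np.cos(.4));rows([*w6,.1285],-.41,1)
E
```

```text
34.5 [ 0.6343812  -0.02391951  0.12828693] -0.4140988414103997 jig [0.0048 0.01  ] tipz 0.019786934212267446 [-0.82689522  0.61132633 -0.98600036]
[[[16.3, -68.0, -0.2], np.float64(-0.0)]]
```

drive_tool([
  [[1.1,-4.9,0],0],
  [[1.2,-4.9,0],0],
  [[1.1,-4.9,0],0],
  [[1.2,-4.9,0],0],
  [[1.1,-4.9,0],0],
  [[1.2,-4.9,0],0],
  [[1.2,-4.9,0],0],
  [[1.2,-4.9,0],0],
  [[1.2,-4.9,0],0],
  [[1.2,-4.9,0],0],
])

```text
clock: 35.75
eef_pos: [0.6464, 0.025, 0.1283]
orientation: [-3.142, 0.011, -0.0]
force: [0.3, -0.8, -1.0]
finger_gap: 0.025
```

drive_tool([
  [[1.2,-4.9,0],0],
  [[1.2,-4.9,0],0],
  [[1.2,-4.9,0],0],
  [[1.1,-4.3,0],0],
  [[0,0,0],0],
  [[0,0,0],0],
  [[0,0,0],0],
  [[0,0,0],0],
  [[0,0,0],0],
  [[0,0,0],0],
])

```text
clock: 37.0
eef_pos: [0.6512, 0.0436, 0.1283]
orientation: [-3.142, 0.011, -0.0]
force: [-0.3, 0.1, -2.2]
finger_gap: 0.0249
```

```bash
python3 st.py
python3 - <<'E'
from h import *
print(np.round([.081*np.sin(.4),.081*np.cos(.4)],4))
rows([.4798,-.3163,.2785],-.41,1)
E
```

```text
37.0 [0.65117438 0.04361278 0.12834274] -0.414148170926132 jig [0.0315 0.0742] tipz 0.01984274449661709 [-0.31474672  0.10240718 -2.24784492]
[0.0315 0.0746]
[[[-168.8, 361.1, -150.2], np.float64(-0.0)]]
```

drive_tool([
  [[0,0,-5],0],
  [[0,0,-10],0],
  [[0,0,-15],0],
  [[0,0,-20],0],
  [[0,0,-25],0],
  [[0,0,-25],0],
  [[0,0,-25],0],
  [[0,0,-15],0],
  [[0,0,-10],0],
  [[0,0,0],0],
])

```text
clock: 38.25
eef_pos: [0.6516, 0.0437, 0.2798]
orientation: [-3.141, 0.011, -0.003]
force: [0.0, 0.5, -2.3]
finger_gap: 0.0252
```

drive_tool([
  [[-7,16,0],0],
  [[-14,30,0],0],
  [[-20,42,0],0],
  [[-22,46,0],0],
  [[-22,46,0],0],
  [[-22,46,0],0],
  [[-20,43,0],0],
  [[-18,38,0],0],
  [[-14,30,0],0],
  [[-9,20,0],0],
])

```text
clock: 39.5
eef_pos: [0.4796, -0.3134, 0.2783]
orientation: [3.142, -0.013, -0.0]
force: [0.2, 0.7, -1.2]
finger_gap: 0.0251
```

```bash
python3 st.py
python3 - <<'E'
from h import *
rows([.4800,-.315,.2785],-.41,1)
E
```

```text
39.5 [ 0.47956513 -0.31339117  0.27831237] -0.4795853551587998 jig [-0.1914 -0.2532] tipz 0.16981236661080873 [ 0.24662104  0.65144113 -1.21837263]
[[[0.4, 1.6, -0.2], np.float64(-0.07)]]
```

drive_tool([
  [[0.5,1.5,5],0],
  [[0,0,12],0],
  [[0,0,18],0],
  [[0,0,22],0],
  [[0,0,25],0],
  [[0,0,25],0],
  [[0,0,20],0],
  [[0,0,15],0],
  [[0,0,8],0],
  [[0,0,0],0],
])

```text
clock: 40.75
eef_pos: [0.481, -0.3134, 0.1281]
orientation: [-3.141, 0.011, 0.001]
force: [0.5, 0.7, -0.8]
finger_gap: 0.0252
```

drive_tool([
  [[0,0,3],0],
  [[0,0,3],0],
  [[0,0,2.5],0],
  [[0,0,0.5],0],
  [[0,0,0],0],
  [[0,0,0],0],
  [[0,0,0],0],
  [[0,0,0],0],
  [[0,0,0],0],
  [[0,0,0],0],
])

```text
clock: 42.0
eef_pos: [0.4811, -0.3137, 0.1193]
orientation: [3.142, -0.011, 0.0]
force: [0.0, -0.2, -1.7]
finger_gap: 0.025
```

```bash
python3 st.py
```

```text
42.0 [ 0.4810797  -0.31365198  0.11932017] -0.4156251391854317 jig [-0.1899 -0.2537] tipz 0.010820169131726079 [ 0.019162   -0.17863989 -1.74248468]
```

drive_tool([
  [[0,0,0.5],0],
  [[0,0,0.5],0],
  [[0,0,0],0],
  [[0,0,0],0],
  [[0,0,0],0],
  [[0,0,0],0],
  [[0,0,0],0],
  [[0,0,0],0],
  [[0,0,0],0],
  [[0,0,0],0],
])

```text
clock: 43.25
eef_pos: [0.4811, -0.3137, 0.1184]
orientation: [3.141, -0.011, 0.0]
force: [-2.0, 2.2, 4.5]
finger_gap: 0.0249
```

drive_tool([
  [[0,0,0],0],
  [[0,0,0],0],
  [[0,0,0],0],
  [[0,0,0],0],
  [[0,0,0],0],
  [[0,0,0],0],
  [[0,0,0],0],
  [[0,0,-10],0],
  [[0,0,-20],0],
  [[0,0,-30],0],
], gripper=0.75)

```text
clock: 44.5
eef_pos: [0.4807, -0.3134, 0.1791]
orientation: [-3.141, 0.011, 0.001]
force: [1.1, -0.5, -0.2]
finger_gap: 0.0641
```

drive_tool([
  [[0,0,-40],0],
  [[0,0,-50],0],
  [[0,0,-50],0],
  [[0,-40,0],0],
  [[0,-50,0],0],
  [[0,-50,0],0],
  [[0,-50,0],0],
  [[0,-50,0],0],
  [[0,-40,0],0],
  [[0,-20,0],0],
])

```text
clock: 45.75
eef_pos: [0.483, -0.0117, 0.3192]
orientation: [-3.141, 0.009, -0.002]
force: [1.1, -1.2, -1.0]
finger_gap: 0.0644
```

Run:
```python
from h import *
p,d=grab('top');s=bot.sense();print(s['clock'],s['eef_pos'],s['finger_gap'],s['force'])
save('top3',p);W=cloud('top',d);x,y,z=[W[...,i] for i in range(3)]
def rep(n,m):
    q=W[m&(d>0)]
    if len(q)>5:
        r=cv2.minAreaRect(q[:,:2].astype(np.float32));print(n,len(q),np.round(r[0],4),np.round(r[1],4),round(r[2],1),np.round(np.median(q[:,2]),4))
    else: print(n,len(q))
rep('spacer',(z>.03)&(z<.06)&(abs(x-.4547)<.055)&(abs(y-.303)<.075))
rep('block',(z>.02)&(z<.045)&(abs(x-.4258)<.06)&(abs(y+.023)<.1))
rep('handle',(z>.168)&(z<.19)&(abs(x-.48)<.05)&(abs(y+.313)<.05))
rep('jar',(z>.09)&(z<.12)&(abs(x-.638)<.06)&(abs(y+.333)<.06))
rep('bottle',(z>.13)&(z<.2)&(abs(x-.635)<.05)&(abs(y-.339)<.05))
```

```text
45.8 [ 0.48306168 -0.01056084  0.31919054] 0.06384836380839873 [0.54728988 1.39733898 0.00790303]
spacer 394 [0.4555 0.3032] [0.0446 0.0705] 8.2 0.0409
block 0
handle 111 [ 0.4821 -0.3138] [0.0246 0.0252] 89.9 0.1781
jar 493 [ 0.6387 -0.3343] [0.0666 0.0692] 46.4 0.1005
bottle 176 [0.634  0.3397] [0.0319 0.0283] 46.8 0.1676
```

View pics/top3.png

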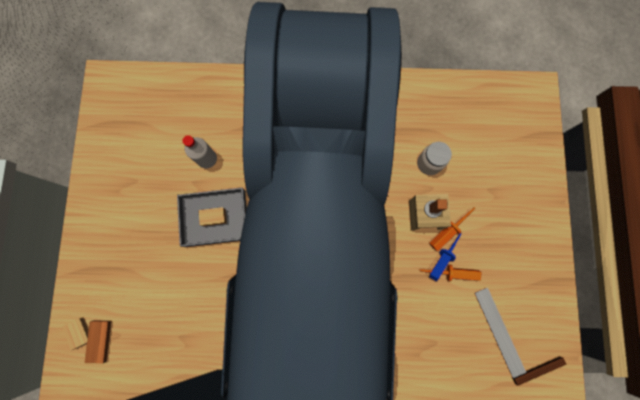

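The rake stands upright in the stand at (437,207), the spacer is in the tray, and the jar and bottle are unmoved. The orange and blue look-alikes have been knocked over by the arm; they lie at (450,270), (445,235) and (442,265), all still on the bench. One last side check of the block, then I hand in.

Run:
```python
from h import *
p,d=grab('side');W=cloud('side',d);x,y,z=[W[...,i] for i in range(3)]
m=(d>0)&(z>.024)&(z<.04)&(abs(x-.4258)<.06)&(abs(y+.023)<.1);q=W[m]
ok=len(q)>50
print(len(q),cv2.minAreaRect(q[:,:2].astype(np.float32)) if ok else '',np.median(q[:,2]) if ok else '')
s=bot.sense();print(s['clock'],np.abs(s['joint_velocities']).max(),s['force'])
if ok: print(bot.job_done())
```

```text
457 ((0.4223591387271881, -0.020315557718276978), (0.14133302867412567, 0.039979636669158936), 79.56330871582031) 0.029714125773762534
45.85 0.04687333851114155 [ 0.12347187 -0.9826678   0.20994948]
the job is handed in; nothing more can be done
None
```

All the steps were carried out and the job was handed in at 45.9 s of the 72 s. However, the arm knocked over look-alikes I was told to leave alone.

- **Spacer:** I pushed it out of the lane with the tapping block (about 13 N) and put it in the tray. The last check showed it about 1 mm from the tray's middle.
- **Tapping block:** It lies flat on the bench, about 0.2 m from the jig's middle.
- **Joint pass:** I ran the rake's point through the joint in one pass at about 4 cm/s. It was about 20 mm up in the jig frame and within about 1 mm of the centre line at the readings I took.
- **Rake:** It stands upright in its stand, about 3 mm off the stand's axis, with the handle top at 178 mm, as it should be.
- **Bottle and jar:** They are within about 2 mm of where they started.

**What went wrong:** The arm toppled the pink look-alike early on, and later the blue and the two orange ones. All four fell over. At last sight they were lying on the bench, clear of the rake. I only noticed the blue and orange ones after the rake was back in the stand, so I don't know exactly when they fell. I left them where they lay.

**Checks that disagreed slightly:** The side camera put the block about 5 mm away from where the top camera had it, and its top 2 mm lower. That doesn't affect the result.

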